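# Release the cam lock and push the cassette slide into the reader

## Task

On the desk, push the lever of the test reader's eccentric cam round until it meets the end pin, so that the cam's low point faces the roller of the cassette slide; only then push the slide by its upright plate fully home into the reader, leaving the cam at its low point. Just push with the fingers: the test cassette stays lying in its nest on the slide and is not picked up, and the stamp and the jar stay where they are. Finish with the robot clear of everything.

Things in the scene. Friction and masses are not known exactly. Their poses are not given: they have to be found in the camera images.
- reader: Desktop test reader, fixed; place and yaw vary. Origin on the desk, x = the way the slide goes in (away from the robot, yaw within 0.35 rad), y left, z up. Aluminium base plate x -105 to 175, y -135 to 135, top z = 10 mm. White housing x 10 to 161, y -120 to 20, top z = 73 mm, with a mouth in its front face for the slide. The cam is left of the housing. All else on the plate is below z = 66 mm.
- end_pin (a point): Top of the fixed dark steel end pin of the lever, 12 mm diameter, at reader frame x = 111, y = 57.5, z = 52 mm.
- cam_pivot (a point): Vertical axis of the cam, at half the height of its lever: reader frame x = 36.5, y = 70, z = 47 mm. The cam is a flat steel disc of 40 mm radius, z 14 to 28 mm, its centre 22 mm off the axis towards the side where the lever points, so the high lobe lies under the lever and the low point is opposite.
- lever_mid (a point): Point on the cam's lever, 70 mm from the axis, half-way up. The lever is a black upright bar fixed on the cam, 12 mm thick, from 10 mm behind the axis to 100 mm from it, z 32 to 62 mm above the desk; it is pushed on its flat flank. Beside it, outside the disc, the space is free down to the plate, but the slide's arm and roller (top z = 28 mm) may be near at the start.
- cam (a joint): Lever angle from above, counter-clockwise from the reader's x axis, rad. 0: lever along the reader's +x, against the end pin (hard stop), low point facing the roller, slide free. Starts at 1.7 to 2.5 (lever to the left and back towards the robot, lobe in the roller's way); turn it clockwise, through the reader's left side. Stiff: 0.22 N m, about 4 N at 60 mm; stays where left.
- push_face (a point): Middle of the rear (robot-side) face of the slide's upright plate, the face to push along the reader's +x. At the start at reader frame x = -42, y = -50, z = 46 mm. The plate is grey, 90 mm wide (y), 8 mm thick, its top at z = 62 mm.
- roller (a point): Axis of the slide's follower roller (16 mm diameter, z 14 to 28 mm), at the end of a steel arm, 10 mm thick, reaching left from the upright plate; it lies straight behind the cam's axis (73 mm at the start).
- slide (a joint): How far the slide has gone into the reader, m. 0 at the start, 0.044 fully home (hard stop, the upright plate closes the mouth, flush with the housing's front). About 2.5 N of friction, no spring. If the cam is not near its low point, the roller meets the cam's rim before home.
- nest (a point): Centre of the floor of the slide's open nest (26 x 74 mm, rim 8 mm high), z = 24 mm above the desk; its axes are the reader's.
- cassette_mid (a point): Centre of the loose white test cassette (20 x 70 x 9 mm), which lies in the nest; it rides along with the slide.
- stamp: Loose self-inking stamp, 40 x 60 mm foot, 82 mm high, left of the reader. Origin under its centre. To be left alone.
- jar: Loose clear specimen jar with white cap, 60 mm diameter, 72 mm high, right of the reader. Origin under its centre. To be left alone.
There are look-alikes about, which are no part of the job. Of the things that look like the part that bears cassette_mid, the largest one is meant.

How it is judged:
By the outcome, as a careful person would: the job done as asked, in the order asked, and still so for the second after the job is handed in, with the robot touching nothing.
It also fails if it takes over 56 s, if anything falls off the work surface, if the arm or the gripper's body presses on something with over 40 N, if the wrist force passes 120 N, or if a joint passes its speed limit or range.

## Robot

A 6-joint arm with a two-finger parallel gripper is mounted at the origin on the work surface. World frame = base frame: x ahead of the robot, y to its left, z up, the work surface at z = 0. Lengths are in mm, angles in rad, forces in N, time in s.
With the tool pointing down it reaches from about 350 to 875 mm from the base axis. Payload 4.2 kg.
Tool frame: the origin (TCP) lies on the mounting face of the last link; the fingertips stand 173 mm ahead of it and the grasp point (between the pads) lies 155 mm ahead of it (tcp_to_grasp is the distance from the TCP to the grasp point, in mm); z points along the fingers, y is the direction in which the jaws open and shut (so a half turn about z gives the same grasp; the last joint's range is limited). The gripper opens to 85 mm and grips with 20 to 120 N. Pads are 22 mm wide; open, the fingers measure 114 mm over their backs; the gripper's body (76 mm by 85 mm) begins 54 mm behind the grasp point. The pads swing forward as they close: fully open they stand 13 mm farther back than shut.
Start: joints at [-0.851, 0.385, 0.008, 0, -1.194, -0.259], TCP at [277.927, -559.782, 404.712] pointing down, gripper open.
Joint ranges: [-3.14, 3.14], [-1.21, 2.06], [-1.07, 1.41], [-3.16, 2.05], [-2.99, -0.16], [-3.1, 3.1]. Speed limits (rad/s): [2.79, 2.79, 3.14, 3.14, 3.14, 3.14].

## Interface

Orientations are given as a unit quaternion [x, y, z, w].
In Python, from bench import * gives the robot as it stands. The module is installed in compiled form; this text tells all that it offers.
- The arm moves only by the tool apply_moves, never from a script. Its arguments are lists of equal length, an entry for each row: "fingers": the closure, from 0 (fully open) to 1 (shut); "dp": the shift along the world's x, y, z in cm, a list of three; "yaw": the turn about the world's z in degrees. A call has 1 to 10 rows; each row is the pose to reach, as a shift and turn from the pose measured when the call began; what a row does not reach only later rows make up. A row lasts 1/10 s, in which the tool goes at most 50 mm and 8.59 degrees, less where a joint would pass 70% of its speed; a pose out of reach is approached as far as the arm can. A call with a gripper value outside its range is refused whole. The fingers move at their own pace and stop on an object; the grip force is fixed at half the most. Time passes only in rows, so rows that repeat a pose let the fingers close. It gives the time, the measured TCP pose, the force and the opening at its end, in the units of the state.
- read_state(): the state, without advancing time (a new reading comes with each control period).
- get_image(name): name is "scene" or "top" or "wrist"; returns a dict with "color" (420x560x3 uint8, blue, green, red), "mtx" (3x3 intrinsics, pixels), "k1" (the pictures are not rectified: a ray, as slopes to the right and down, at radius r is drawn at 1 + k1 r^2 times it, then the intrinsics apply), "camera_from_world" (4x4, takes a point from world to camera coordinates); the wrist camera has in their place "tool_from_camera" (4x4, takes a point from camera to tool coordinates, whose origin is the TCP and whose axes are the flange's). Camera axes: x right, y down, z forward; pixel columns grow to the right and rows downward; lengths in mm; the calibration is good to about 2 mm. A picture is of the moment at which its call begins: read the wrist's pose just before it. There is no depth.
- job_done(): hands the job in, once; it reports no verdict.
The state is a dict: "clock": time; "joints": joint angles; "joint_vel": joint speeds; "joint_efforts": joint torques, N m; "position": TCP position; "ee_rot": TCP orientation; "contact_force": force on the tool from outside, world axes, zero at the start; "wrist_torque": the same for the moment, N m; "gripper_width": finger opening in mm.
Only numpy, scipy, OpenCV 4.12 (cv2) and the standard library are available. Lean on these libraries where they do the work, as an engineer would, in place of code of your own. Each camera call takes 0.05 s, during which the arm holds its last target. There are 200 camera calls.

## Working session

There is one attempt and no reset: what is moved stays moved. The work goes in short steps, Python scripts to look and compute and a tool call to move; the robot and the scene stay as the last step left them, time stands still between calls to the robot, and variables do not carry over. Pictures are saved under pics/ and viewed, about 8 in all and at most 12, crops included, and the job is handed in when it is done.

Besides the shell and the picture viewer there is one more tool, called after "Request:" as name(argument=value, ...), one argument or row to a line, values as JSON. apply_moves: Moves the arm, as the interface text tells. Its arguments: {"type":"object","properties":{"fingers":{"type":"array","items":{"type":"number"}},"dp":{"type":"array","items":{"type":"array","items":{"type":"number"}}},"yaw":{"type":"array","items":{"type":"number"}}},"required":["fingers","dp","yaw"]}

```bash
mkdir -p pics
cat > h.py <<'E'
from bench import *
import numpy as np, cv2
def ray(im,px):
    K=im["mtx"];k=im["k1"]
    d=np.array([(px[0]-K[0][2])/K[0][0],(px[1]-K[1][2])/K[1][1]]);u=d.copy()
    for _ in range(20): u=d/(1+k*(u@u))
    T=np.array(im["camera_from_world"]);R=T[:3,:3];o=-R.T@T[:3,3]
    return o,R.T@np.array([u[0],u[1],1])
def onz(im,px,z):
    o,d=ray(im,px);return o+d*(z-o[2])/d[2]
def proj(im,p):
    T=np.array(im["camera_from_world"]);c=T[:3,:3]@np.array(p,float)+T[:3,3];u=c[:2]/c[2];u=u*(1+im["k1"]*(u@u))
    K=np.array(im["mtx"]);return np.array([K[0,0]*u[0]+K[0,2],K[1,1]*u[1]+K[1,2]])
E
python3 - <<'E'
from h import *
import pickle
s=read_state();print(s)
for n in("scene","top"):
    im=get_image(n);pickle.dump(im,open(n+".pkl","wb"));cv2.imwrite(f"pics/{n}0.png",im["color"])
    T=np.array(im["camera_from_world"]);print(n,-T[:3,:3].T@T[:3,3],im["mtx"],im["k1"])
E
```

```text
{'clock': 0.0, 'joints': array([-8.51409990e-01,  3.85546242e-01,  6.64682826e-03, -5.01048393e-04,
       -1.19402559e+00, -2.58586280e-01]), 'joint_vel': array([ 0.00161849, -0.00063701,  0.0005477 , -0.00057332, -0.00117789,
        0.00121632]), 'joint_efforts': array([-9.87786893e-05, -3.92291987e+01,  1.88403761e+01,  4.18612272e+00,
       -4.57141141e-03, -3.25740928e-06]), 'position': array([ 277.84830904, -559.61364265,  403.63532805]), 'ee_rot': array([-2.28276884e-01,  9.73595643e-01,  1.04898715e-03, -2.94387916e-04]), 'contact_force': array([ 0.50100755, -0.18132889,  0.43704957]), 'wrist_torque': array([-0.01134797, -0.02720112, -0.01034488]), 'gripper_width': 85.17589912139354}
scene [ 948.82158024 -399.65311663  885.71492787] [[482.40404806   0.         283.20467847]
 [  0.         482.40404806 221.94400148]
 [  0.           0.           1.        ]] -0.0202401699219488
top [367.78008831  78.9122012  948.83457469] [[416.71407223   0.         278.09751219]
 [  0.         416.71407223 211.61319683]
 [  0.           0.           1.        ]] -0.004966365797963631
```

View pics/top0.png

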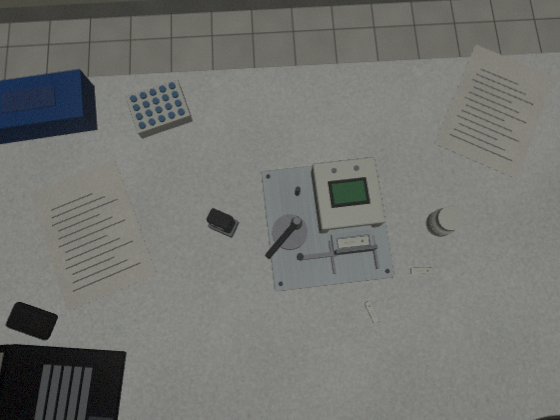

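View pics/scene0.png

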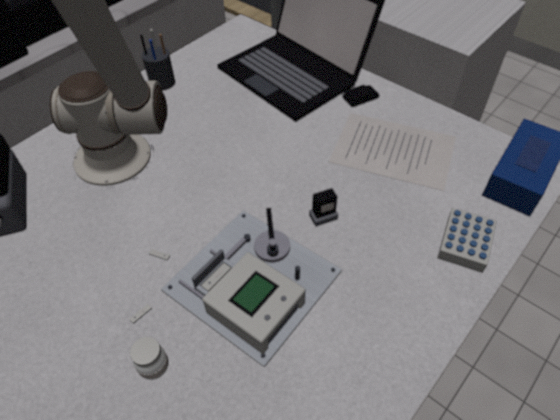

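The top view shows the plate at about (262–392, 158–290), the lever from about (296,222) to (268,257), the roller at (300,257) and the end pin at (297,190). The stamp is at (222,222) and the jar at (441,222). I'll enlarge it next.

Run:
```python
from h import *
import pickle
im=pickle.load(open("top.pkl","rb"));c=im["color"][145:300,195:400]
c=cv2.convertScaleAbs(c,alpha=1.4)
cv2.imwrite("pics/topc.png",cv2.resize(c,None,fx=3.8,fy=3.8,interpolation=cv2.INTER_CUBIC))
sc=pickle.load(open("scene.pkl","rb"));d=cv2.convertScaleAbs(sc["color"][180:360,150:350],alpha=1.4)
cv2.imwrite("pics/scc.png",cv2.resize(d,None,fx=3.3,fy=3.3,interpolation=cv2.INTER_CUBIC))
for p in[(328,226),(222,222),(441,222)]:print(onz(im,p,10))
```

```text
[530.78865451 -43.2700583   10.        ]
[554.09895546 198.62571404  10.        ]
[ 525.10281076 -302.75537744   10.        ]
```

View pics/topc.png

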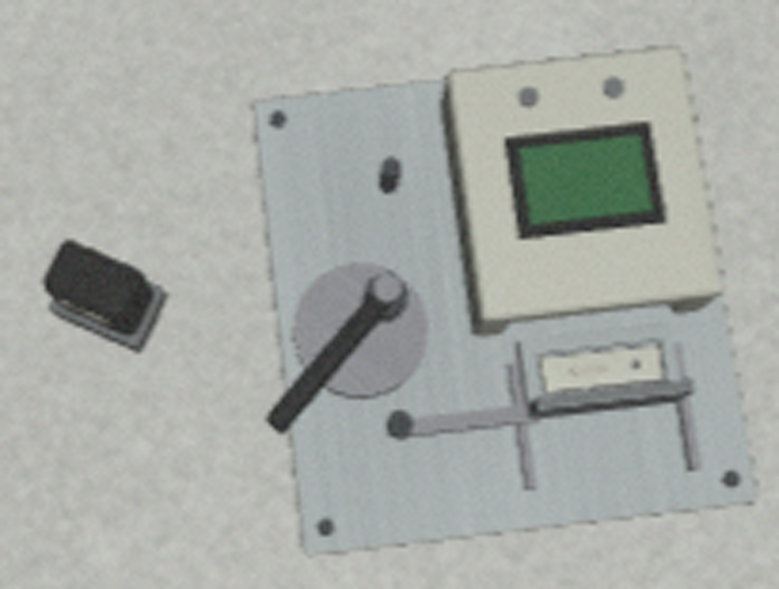

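View pics/scc.png

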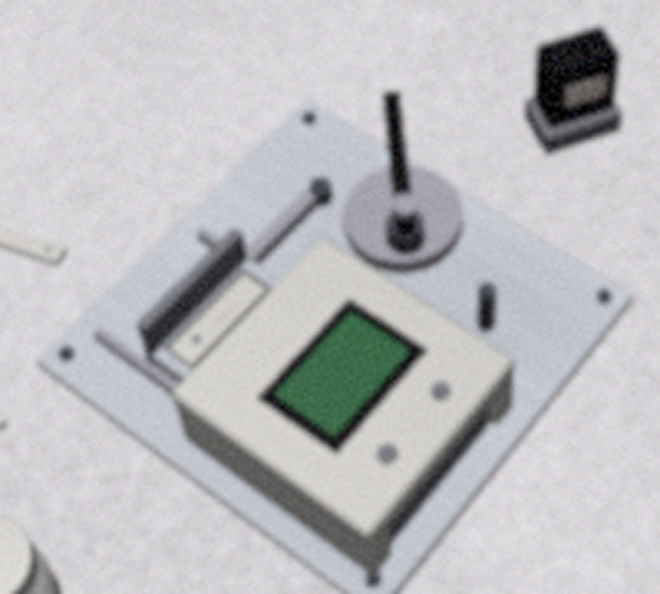

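The crops show the plate corners in both views. In the top crop they are (253,101), (303,553) and (757,502). I also see the pin top at (390,164), the lever tip at (278,425), the pivot hub at (387,290) and the push plate edge from (535,408) to (690,388).

```bash
cat >> h.py <<'E'
def fit(L,P):
    L=np.array(L,float);P=np.array(P,float)[:,:2];a=L-L.mean(0);b=P-P.mean(0)
    y=np.arctan2((a[:,0]*b[:,1]-a[:,1]*b[:,0]).sum(),(a*b).sum())
    R=np.array([[np.cos(y),-np.sin(y)],[np.sin(y),np.cos(y)]]);t=P.mean(0)-R@L.mean(0)
    return y,R,t,np.linalg.norm(L@R.T+t-P,axis=1)
def tri(i1,p1,i2,p2):
    o,d=ray(i1,p1);q,e=ray(i2,p2);s=np.linalg.lstsq(np.c_[d,-e],q-o,rcond=None)[0]
    a=o+s[0]*d;b=q+s[1]*e;return (a+b)/2,np.linalg.norm(a-b)
E
python3 - <<'E'
from h import *
import pickle
tp=pickle.load(open("top.pkl","rb"));sc=pickle.load(open("scene.pkl","rb"))
T=lambda x,y:(195+x/3.8-.4,145+y/3.8-.4);S=lambda x,y:(150+x/3.3-.35,180+y/3.3-.35)
L=[(175,135),(-105,135),(-105,-135)]
A=[onz(tp,T(*p),10) for p in[(253,101),(303,553),(757,502)]]
B=[onz(sc,S(*p),10) for p in[(632,297),(310,100),(38,362)]]
for n,P in(("top",A),("scene",B),("both",[(a+b)/2 for a,b in zip(A,B)])):
    y,R,t,r=fit(L,P);print(n,y,t,r)
def loc(w):return np.r_[R.T@(w[:2]-t),w[2]].round(1)
for n,a,b in[("pin",(391,163),(487,288)),("leverend",(278,425),(391,96)),("roller",(400,424),(321,187)),("hub",(387,290),(404,215)),("plateL",(534,403),(238,236)),("plateR",(690,384),(144,330)),("pltcorner",(303,553),(310,100))]:
    w,g=tri(tp,T(*a),sc,S(*b));print(n,w.round(1),g.round(1),loc(w))
w=onz(tp,T(275,422),62);l=loc(w);print("lever",l,np.arctan2(l[1]-70,l[0]-36.5))
for n,l in[("pivot",(36.5,70)),("leverm",(0,0)),("push",(-42,-50)),("pin",(111,57.5))]:print(n,R@l+t)
print("stamp",loc(onz(tp,(222,222),40)))
E
```

```text
top 0.05510899828797392 [504.87220797 -40.96380939] [1.6683215  1.42916905 1.30240963]
scene 0.05593552521486055 [508.28662766 -42.98797468] [3.97319104 1.38153997 2.71824266]
both 0.05552091009599986 [506.57935916 -41.97591494] [2.79882746 1.30061918 1.95003531]
pin [613.5  22.6  53.7] 1.0 [110.4  58.5  53.7]
leverend [465.   98.   55.4] 2.4 [-33.7 142.   55.4]
roller [464.4  26.9  24.8] 1.0 [-38.3  71.1  24.8]
hub [538.   30.3  55.2] 0.5 [35.4 70.4 55.2]
plateL [467.9 -49.   54.5] 1.8 [-39.   -4.9  54.5]
plateR [ 473.9 -137.    56.8] 0.3 [-37.9 -93.1  56.8]
pltcorner [394.4  87.9   6.1] 1.4 [-104.8  135.9    6.1]
lever [-33.4 142.5  62. ] 2.337938091758528
pivot [539.13864939  29.94169501]
leverm [506.57935916 -41.97591494]
push [467.41869603 -94.22955082]
pin [614.21750797  21.59513918]
stamp [ 54.6 234.1  40. ]
```

The two views agree: reader origin ≈ (506.6, −42.0), yaw 0.0555. The pin, hub, roller and plate triangulate to within a few mm of their stated places and heights. The lever angle is about 2.34 rad. Next I'll shut the fingers and travel high to a point behind the lever's flank.

Request:
apply_moves(
  fingers=[1,1,1,1,1,1,1,1,1,1],
  dp=[
    [1.4,4.7,0],
    [2.8,9.4,0],
    [4.2,14,0],
    [5.6,18.7,0],
    [7,23.4,0],
    [8.4,28,0],
    [9.8,32.5,0],
    [11.2,37,0],
    [12.6,41.5,0],
    [14,46,0],
  ],
  yaw=[0,0,0,0,0,0,0,0,0,0],
)

```text
clock: 1.1
position: [417.7, -97.8, 403.7]
ee_rot: [-0.228, 0.974, 0.001, -0.0]
contact_force: [0.8, -1.1, -0.0]
gripper_width: -0.0
```

Request:
apply_moves(
  fingers=[1,1,1,1,1,1,1,1,1,1],
  dp=[
    [1.4,4.5,0],
    [2.8,9,0],
    [4,12.5,0],
    [4.7,15.1,0],
    [4.7,15.1,0],
    [4.7,15.1,-4.5],
    [4.7,15.1,-9],
    [4.7,15.1,-12.5],
    [4.7,15.1,-14],
    [4.7,15.1,-14],
  ],
  yaw=[0,0,0,0,0,0,0,0,0,0],
)

```text
clock: 2.1
position: [463.6, 52.2, 261.3]
ee_rot: [-0.228, 0.974, 0.0, -0.004]
contact_force: [0.5, -0.5, 0.4]
gripper_width: 0.2
```

Run:
```python
from h import *
s=read_state();print(s["position"],s["joints"].round(2),s["contact_force"])
a=get_image("top")["color"][145:300,150:400];b=get_image("scene")["color"][130:330,130:380]
f=lambda i:cv2.convertScaleAbs(cv2.resize(i,(600,int(600*i.shape[0]/i.shape[1]))),alpha=1.4)
w=get_image("wrist")["color"]
cv2.imwrite("pics/a1.png",cv2.resize(np.vstack([f(a),f(b)]),(400,568)))
```

```text
[463.59789248  52.17911339 261.29122692] [ 0.46  0.29 -0.56 -0.   -0.73 -1.57] [ 0.4959205  -0.53112198  0.43732104]
```

View pics/a1.png

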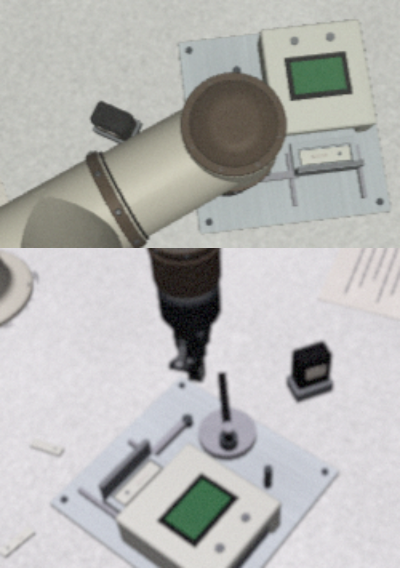

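The fingers hang between lever and roller with clearance. I'll descend, and compute the arc waypoints.

Request:
apply_moves(
  fingers=[1,1,1,1],
  dp=[
    [0,0,-3],
    [0,0,-5],
    [0,0,-5],
    [0,0,-5],
  ],
  yaw=[0,0,0,0],
)

```text
clock: 2.65
position: [465.7, 53.3, 215.9]
ee_rot: [-0.228, 0.974, 0.001, 0.002]
contact_force: [-0.2, 0.9, -0.1]
gripper_width: 0.2
```

```bash
cat > arc.py <<'E'
from h import *
import sys
y0=.0555;R=np.array([[np.cos(y0),-np.sin(y0)],[np.sin(y0),np.cos(y0)]]);t=np.array([506.6,-42.])
s=read_state();p=s["position"];q=s["ee_rot"];print(p.round(1),s["contact_force"].round(1),s["joints"].round(2))
psi0=np.degrees(np.arctan2(q[1]**2-q[0]**2,2*q[0]*q[1]))
l=R.T@(p[:2]-t);print("loc",l.round(1),"psi",psi0)
for ph in np.linspace(2.34,-.04,17):
    psi=93.2+23.2*max(ph,0)/2.34;d=np.radians(psi)-y0-ph
    n=6+11*abs(np.cos(d))+14.5*abs(np.sin(d))
    w=np.array([36.5,70])+70*np.array([np.cos(ph),np.sin(ph)])+n*np.array([-np.sin(ph),np.cos(ph)])
    w=R@w+t; print(round(ph,2),((w-p[:2])/10).round(1),round(psi-psi0,1),round(n,1))
E
python3 arc.py
```

```text
[465.7  53.3 215.9] [-0.2  0.9 -0.1] [ 0.46  0.37 -0.6  -0.   -0.6  -1.57]
loc [-35.5  97.4] psi 116.41366350875042
2.34 [0.7 0.8] -0.0 21.4
2.19 [1.4 1.9] -1.5 20.1
2.04 [2.2 2.8] -3.0 18.6
1.89 [3.2 3.5] -4.4 17.1
1.74 [3.9 4.1] -5.9 18.8
1.6 [4.8 4.5] -7.4 20.3
1.45 [5.7 4.8] -8.9 21.5
1.3 [6.6 5. ] -10.3 22.6
1.15 [7.7 5. ] -11.8 23.4
1.0 [8.7 4.9] -13.3 23.9
0.85 [9.7 4.7] -14.8 24.2
0.7 [10.8  4.2] -16.2 24.2
0.55 [11.7  3.6] -17.7 23.9
0.41 [12.6  2.9] -19.2 23.3
0.26 [13.3  2. ] -20.7 22.5
0.11 [13.9  0.9] -22.1 21.4
-0.04 [14.3 -0.1] -23.2 20.9
```

Request:
apply_moves(
  fingers=[1,1,1,1,1,1,1,1,1,1],
  dp=[
    [0.7,0.8,-0.3],
    [1.4,1.9,-0.5],
    [2.2,2.8,-0.5],
    [3.2,3.5,-0.5],
    [3.9,4.1,-0.5],
    [4.8,4.5,-0.5],
    [5.7,4.8,-0.5],
    [6.6,5.0,-0.5],
    [7.7,5.0,-0.5],
    [8.7,4.9,-0.5],
  ],
  yaw=[0,-1.5,-3,-4.5,-6,-7.5,-9,-10,-12,-13],
)

```text
clock: 3.65
position: [553.4, 102.3, 210.7]
ee_rot: [-0.116, 0.993, 0.001, 0.002]
contact_force: [-4.0, -1.0, -0.7]
gripper_width: 0.3
```

```bash
python3 arc.py | tail -n +1
python3 - <<'E'
from h import *
i=get_image("scene")["color"][130:330,130:380]
cv2.imwrite("pics/a2.png",cv2.convertScaleAbs(cv2.resize(i,(600,480)),alpha=1.4))
E
```

```text
[553.4 102.3 210.7] [-4.  -1.  -0.7] [ 0.47  0.49 -0.38 -0.   -0.7  -1.81]
loc [ 54.8 141.5] psi 103.28740534185101
2.34 [-8.  -4.1] 13.1 21.4
2.19 [-7.4 -3. ] 11.6 20.1
2.04 [-6.6 -2.1] 10.2 18.6
1.89 [-5.6 -1.4] 8.7 17.1
1.74 [-4.8 -0.8] 7.2 18.8
1.6 [-4.  -0.4] 5.7 20.3
1.45 [-3.1 -0.1] 4.3 21.5
1.3 [-2.1  0.1] 2.8 22.6
1.15 [-1.1  0.1] 1.3 23.4
1.0 [-0.1  0. ] -0.2 23.9
0.85 [ 1.  -0.2] -1.6 24.2
0.7 [ 2.  -0.7] -3.1 24.2
0.55 [ 2.9 -1.3] -4.6 23.9
0.41 [ 3.8 -2. ] -6.1 23.3
0.26 [ 4.5 -2.9] -7.5 22.5
0.11 [ 5.1 -4. ] -9.0 21.4
-0.04 [ 5.5 -5. ] -10.1 20.9
```

View pics/a2.png

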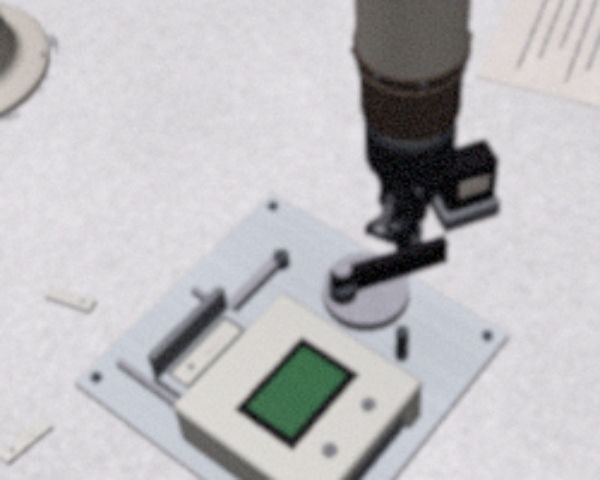

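The lever has turned to about 1 rad with the fingers on its flank, at 4 N as expected. I'll carry on to the pin.

Request:
apply_moves(
  fingers=[1,1,1,1,1,1,1,1,1,1],
  dp=[
    [1.0,-0.2,0],
    [2.0,-0.7,0],
    [2.9,-1.3,0],
    [3.8,-2.0,0],
    [4.5,-2.9,0],
    [5.1,-3.8,0],
    [5.3,-4.3,0],
    [5.4,-4.6,0],
    [5.4,-4.8,0],
    [5.4,-4.8,0],
  ],
  yaw=[-1.5,-3,-4.5,-6,-7.5,-9,-10,-10,-10,-10],
)

```text
clock: 4.7
position: [609.5, 54.3, 211.3]
ee_rot: [-0.029, 1.0, 0.001, 0.004]
contact_force: [0.6, 0.3, -0.5]
gripper_width: -0.1
```

Request:
apply_moves(
  fingers=[1,1,1],
  dp=[
    [0,-0.2,0],
    [0,-0.3,0],
    [0,-0.3,0],
  ],
  yaw=[0,0,0],
)

```text
clock: 5.0
position: [609.4, 53.4, 211.4]
ee_rot: [-0.029, 1.0, 0.002, 0.005]
contact_force: [-2.8, 10.2, -0.3]
gripper_width: 0.0
```

10 N is well above the roughly 3 N needed to turn the cam, so it is at the stop. I'll press a little more to confirm, then back off.

Request:
apply_moves(
  fingers=[1,1,1],
  dp=[
    [0,-0.3,0],
    [0,-0.4,0],
    [0,-0.4,0],
  ],
  yaw=[0,0,0],
)

```text
clock: 5.3
position: [609.1, 52.6, 211.4]
ee_rot: [-0.03, 1.0, 0.004, 0.006]
contact_force: [-3.4, 13.7, -0.7]
gripper_width: -0.0
```

Request:
apply_moves(
  fingers=[1,1,1,1,1,1,1],
  dp=[
    [0,1,0],
    [0,2,0],
    [0,2,3],
    [0,2,7],
    [0,2,10],
    [0,2,10],
    [0,2,10],
  ],
  yaw=[0,0,0,0,0,0,0],
)

```text
clock: 6.0
position: [609.0, 72.5, 312.2]
ee_rot: [-0.03, 1.0, 0.005, 0.007]
contact_force: [0.5, -0.1, -1.7]
gripper_width: 0.2
```

Request:
apply_moves(
  fingers=[1,1,1,1,1,1,1,1,1,1],
  dp=[
    [-3,-3,0],
    [-6,-6,0],
    [-9,-9,0],
    [-12,-12,0],
    [-15,-14.5,0],
    [-17.7,-16.9,0],
    [-17.7,-16.9,0],
    [-17.7,-16.9,0],
    [-17.7,-16.9,-3],
    [-17.7,-16.9,-3],
  ],
  yaw=[0,0,0,0,0,0,0,0,0,0],
)

```text
clock: 7.0
position: [431.3, -96.1, 279.2]
ee_rot: [-0.03, 1.0, 0.005, 0.003]
contact_force: [-1.0, 0.2, -0.2]
gripper_width: -0.0
```

Run:
```python
from h import *
s=read_state();print(s["position"].round(1),s["joints"].round(2),s["ee_rot"].round(3))
a=get_image("top")["color"][145:300,195:400];b=get_image("scene")["color"][160:360,140:350]
f=lambda i:cv2.convertScaleAbs(cv2.resize(i,(520,int(520*i.shape[0]/i.shape[1])),interpolation=2),alpha=1.4)[:390]
cv2.imwrite("pics/a3.png",cv2.resize(np.hstack([f(a),f(b)]),(800,300)) if f(a).shape==f(b).shape else f(a))
```

```text
[431.3 -96.1 279.2] [ 0.15  0.22 -0.59 -0.01 -0.75 -1.65] [-0.03   1.     0.005  0.003]
```

View pics/a3.png

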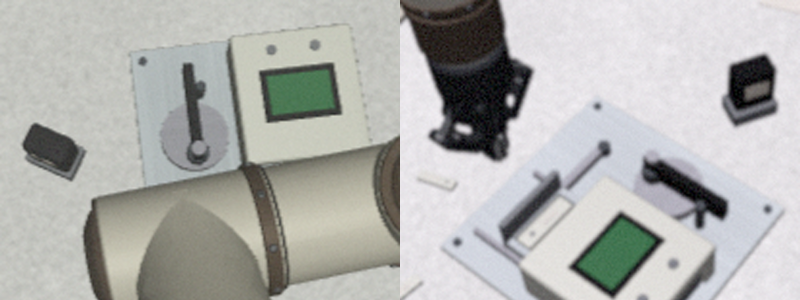

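The lever lies along the reader's +x against the pin, and the stamp and cassette are undisturbed. Next I'll descend behind the push plate.

Request:
apply_moves(
  fingers=[1,1,1,1,1],
  dp=[
    [0,0,-3],
    [0,0,-6],
    [0,0,-6.7],
    [0,0,-6.7],
    [0,0,-6.7],
  ],
  yaw=[0,0,0,0,0],
)

```text
clock: 7.6
position: [433.6, -95.9, 215.9]
ee_rot: [-0.031, 0.999, 0.004, 0.007]
contact_force: [-0.8, 1.3, 1.0]
gripper_width: -0.3
```

Request:
apply_moves(
  fingers=[1,1,1,1,1,1,1,1,1,1],
  dp=[
    [0.6,0,0],
    [1.2,0.1,0],
    [1.8,0.1,0],
    [2.4,0.1,0],
    [2.9,0.2,0],
    [3.4,0.2,0],
    [3.9,0.2,0],
    [4.4,0.2,0],
    [4.9,0.3,0],
    [5.3,0.3,0],
  ],
  yaw=[0,0,0,0,0,0,0,0,0,0],
)

```text
clock: 8.6
position: [486.8, -92.9, 215.6]
ee_rot: [-0.031, 1.0, 0.004, 0.006]
contact_force: [-2.8, 1.0, 0.5]
gripper_width: -0.2
```

Pushing at about 2.8 N as expected, with about 14 mm to go.

Request:
apply_moves(
  fingers=[1,1,1,1,1,1],
  dp=[
    [0.4,0,0],
    [0.8,0,0],
    [1.1,0.1,0],
    [1.3,0.1,0],
    [1.4,0.1,0],
    [1.4,0.1,0],
  ],
  yaw=[0,0,0,0,0,0],
)

```text
clock: 9.2
position: [498.5, -92.3, 215.3]
ee_rot: [-0.03, 1.0, 0.004, 0.002]
contact_force: [-9.4, 0.7, 6.7]
gripper_width: -0.1
```

Request:
apply_moves(
  fingers=[1,1,1,1],
  dp=[
    [0.3,0,0],
    [0.5,0,0],
    [0.6,0,0],
    [0.6,0,0],
  ],
  yaw=[0,0,0,0],
)

```text
clock: 9.6
position: [500.7, -92.7, 214.7]
ee_rot: [-0.029, 1.0, 0.004, -0.004]
contact_force: [-14.2, 1.3, 9.7]
gripper_width: 0.3
```

The face is now at about x = 2 in the reader frame, and the 14 N rising slowly says hard stop. I'll back off and go high and right for a clear view.

Request:
apply_moves(
  fingers=[1,1,1,1,1,1,1,1,1,1],
  dp=[
    [-1,0,0],
    [-3,0,0],
    [-5,0,0],
    [-5,0,4],
    [-5,0,9],
    [-5,0,14],
    [-5,-4,17],
    [-5,-9,17],
    [-5,-14,17],
    [-5,-19,17],
  ],
  yaw=[0,0,0,0,0,0,0,0,0,0],
)

```text
clock: 10.6
position: [451.1, -284.6, 386.2]
ee_rot: [-0.03, 1.0, 0.003, -0.002]
contact_force: [0.9, 0.8, 0.5]
gripper_width: 0.1
```

Request:
apply_moves(
  fingers=[1,1,1,1,1,1,1,1,1,1],
  dp=[
    [-1,-4.5,0],
    [-2,-9,0],
    [-3,-13.5,0],
    [-4,-18,0],
    [-5,-22.5,0],
    [-6,-27,0],
    [-7,-31,0],
    [-7,-31,0],
    [-7,-31,0],
    [-7,-31,0],
  ],
  yaw=[0,0,0,0,0,0,0,0,0,0],
)

```text
clock: 11.6
position: [381.5, -594.0, 386.6]
ee_rot: [-0.03, 1.0, 0.002, -0.001]
contact_force: [0.2, -0.6, 0.3]
gripper_width: 0.1
```

Run:
```python
from h import *
import pickle
s=read_state();print(s["clock"],s["position"].round(1),s["contact_force"].round(1),s["joint_vel"].round(3))
tp=get_image("top");sc=get_image("scene");pickle.dump((tp,sc),open("end.pkl","wb"))
g=lambda i:cv2.convertScaleAbs(cv2.resize(i,None,fx=3.8,fy=3.8,interpolation=2),alpha=1.4)
cv2.imwrite("pics/e1.png",g(tp["color"][145:300,195:400]))
cv2.imwrite("pics/e2.png",cv2.convertScaleAbs(cv2.resize(sc["color"][180:360,150:350],None,fx=3.3,fy=3.3,interpolation=2),alpha=1.4))
```

```text
11.6 [ 381.5 -594.   386.6] [ 0.2 -0.6  0.3] [ 0.015 -0.014 -0.006 -0.001 -0.005  0.001]
```

View pics/e1.png

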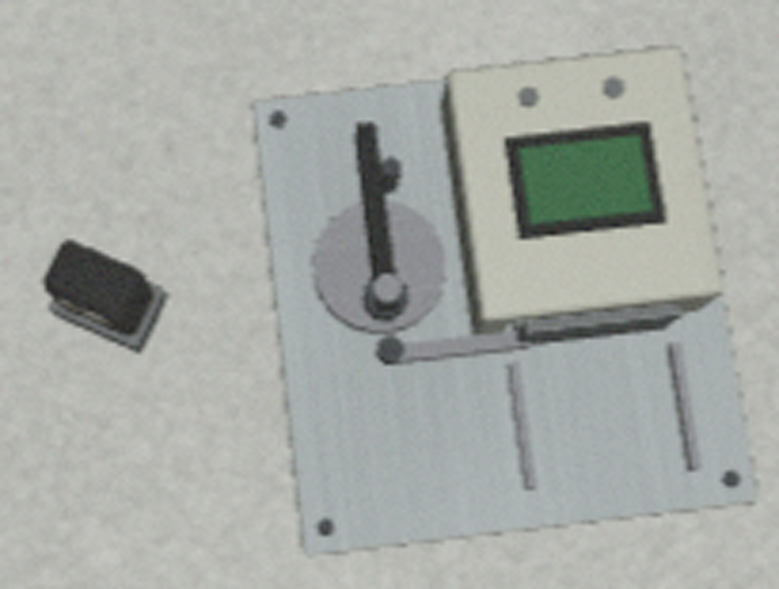

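View pics/e2.png

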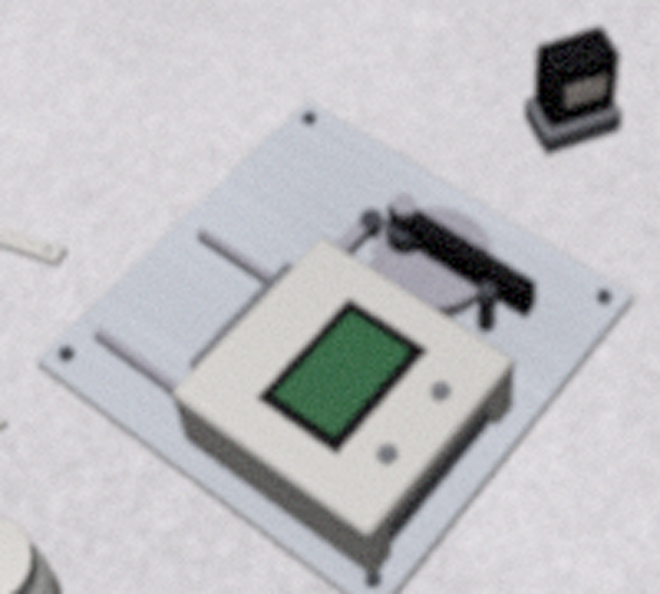

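Run:
```python
from h import *
import pickle
t0=pickle.load(open("top.pkl","rb"));s0=pickle.load(open("scene.pkl","rb"));t1,s1=pickle.load(open("end.pkl","rb"))
R=np.array([[.9985,.0555],[-.0555,.9985]]);o=np.array([506.6,-42])
def roll(i,c):   # dark roller centroid near pixel c
    x,y=map(int,c);w=i["color"][y-6:y+7,x-6:x+7].min(2).astype(float);m=np.clip(np.percentile(w,60)-25-w,0,None)
    n,l,st,ce=cv2.connectedComponentsWithStats((m>0).astype(np.uint8));k=1+np.argmax(st[1:,4]);m*=l==k
    Y,X=np.indices(m.shape);return x-6+(X*m).sum()/m.sum(),y-6+(Y*m).sum()/m.sum()
for n,a,b,c,d in[("top",t0,(300,256),t1,(297,237)),("scene",s0,(247,236),s1,(262,246))]:
    p,q=roll(a,b),roll(c,d);P=R@(onz(a,p,28)[:2]-o);Q=R@(onz(c,q,28)[:2]-o);print(n,np.round(p+q,1),P.round(1),Q.round(1),(Q-P).round(1))
# stamp/jar unmoved: difference image
for n,a,c,u in[("top stamp",t0,t1,(200,200,245,245)),("top jar",t0,t1,(420,200,465,245))]:
    x,y,X,Y=u;print(n,cv2.absdiff(a["color"],c["color"])[y:Y,x:X].mean())
```

```text
top [299.8 256.5 297.1 236.6] [-39.7  71.3] [ 5.1 71.8] [44.7  0.5]
scene [246.7 238.3 263.9 247.9] [-33.4  65.4] [13.5 67.9] [46.9  2.5]
top stamp 1.7930864197530865
top jar 1.5387654320987654
```

```bash
python3 -c "
from bench import *
print(job_done())"
```

```text
the job is handed in; nothing more can be done
None
```

The cam lever is turned clockwise onto its end pin and the slide is pushed fully home, in that order. The job was handed in at about 11.7 s with the arm raised and well clear of the reader.

- **Cam:** I pushed with shut fingers on the lever's flank. At the pin the force rose to about 14 N with almost no further movement, where about 3 N turns the cam. The final images show the lever along the reader's x axis against the pin.
- **Slide:** It moved with about 3 N, then met a stop at about 14 N with the push face at about x = 2 mm in the reader frame, which is the home position. The roller's travel measured 44.7 mm from the top camera, against 44 mm nominal. The plate closes the mouth, flush with the housing.
- **Stamp and jar:** The before and after top images show no change at either one.
- **Checks that disagreed or were not made:**
  - The scene camera gave 46.9 mm for the roller's travel. I trust it less because the lever's hub crowds the roller in that view.
  - The cassette is hidden inside the reader now. It was lying in its nest before the push, and I never touched it directly.

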